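Call refills at the stockroom counter

ROBOT

A 7-joint arm with a two-finger parallel gripper is mounted at the origin on the work surface. World frame = base frame: x ahead of the robot, y to its left, z up, the work surface at z = 0. Lengths are in m, angles in rad, forces in N, time in s.
With the tool pointing down it reaches from about 0.425 to 1.025 m from the base axis. Payload 3.6 kg.
Tool frame: the origin (TCP) lies at the very end of the fingers, on their centre line; the grasp point (between the pads) lies 19 mm behind it; z points along the fingers, y is the direction in which the jaws open and shut (so a half turn about z gives the same grasp; the last joint's range is limited). The gripper opens to 85 mm and grips with 20 to 120 N. Pads are 22 mm wide; open, the fingers measure 114 mm over their backs; the gripper's body (76 mm by 85 mm) begins 54 mm behind the grasp point. The pads swing forward as they close: fully open they stand 13 mm farther back than shut.
Start: joints at [1.234, 0.591, 0.048, 1.609, -0.033, 0.943, -0.034], TCP at [0.175, -0.704, 0.231] pointing down, gripper open.
Joint ranges: [-2.69, 2.69], [-0.47, 2.24], [-1.27, 1.36], [0.19, 2.51], [-1.53, 4.68], [0.08, 2.07], [-3.09, 3.09]. Speed limits (rad/s): [2.57, 2.57, 3.14, 3.14, 3.14, 3.14, 3.14].

INTERFACE

Orientations are given as a 3x3 rotation matrix whose columns are the frame's x, y, z axes.
In Python, from rig import bot gives the robot as it stands.
- The arm moves only by the tool drive_tool, never from a script. Its argument "series" is a list that holds one entry, the list of rows, each a list of 7 numbers: the shift along the world's x, y, z as a fraction of full scale, then the turn, a rotation vector about the world's x, y, z as a fraction of full scale, then the finger opening in mm, from 0 to 85.4. A call has 1 to 10 rows; each row is the pose to reach, as a shift and turn from the pose commanded when the call began; what a row does not reach only later rows make up. Full scale, the value 1, is 0.6 m for a shift and 2 rad for a turn. A row lasts 1/8 s, in which the tool goes at most 62.5 mm and 10.7 degrees, less where a joint would pass 70% of its speed; a pose out of reach is approached as far as the arm can. A call with a number of a shift or a turn outside -1 to 1 is refused whole. A call with a gripper value outside its range is refused whole. The fingers move at their own pace and stop on an object; "force" is the grip in N (left out, the last holds). Time passes only in rows, so rows that repeat a pose let the fingers close. It gives the time, the measured TCP pose, the force and the opening at its end, in the units of the state.
- bot.observe(): the state, without advancing time (a new reading comes with each control period).
- bot.camera(name): name is "scene" or "top" or "wrist"; returns a dict with "frame" (384x512x3 uint8, blue, green, red), "z_map" (384x512 float32, m along the optical axis (not along the pixel's ray), 0 where there is no reading), "camera_matrix" (3x3 intrinsics, pixels), "xyz" and "rotation" of the camera in the world. Camera axes: x right, y up, looking along -z (the intrinsics and any distortion apply to the point x, -y, -z); pixel columns grow to the right and rows downward; lengths in m; the calibration is good to about 2 mm. A picture is of the moment at which its call begins.
- bot.finish_job(): hands the job in, once; it reports no verdict.
Trained networks look in the newest picture that a camera, given by its name, has taken for a name from the list of things; names that differ only in an ending like _2 or _b are one class to them, and where a whole thing is asked for, a point or a joint stands for the part that bears it (a point fixed in the world has none). Each returns a list of dicts, best first, with "conf" (0 to 1); they miss things now and then, are a little off and sometimes report something else, mostly with a low value. They report only what shows in the picture. A call takes as long as a camera call. They do not tell look-alikes from the thing itself.
- bot.trace(camera, query): "pixels" (384x512 bool, what is visible of it) and "pixel" ([column, row] in pixels, amid what is visible of it).
- bot.place_of(camera, query): "pixel" ([column, row] in pixels: a listed point, or the origin of a listed thing).
The state is a dict: "clock": time; "qpos": joint angles; "joint_velocities": joint speeds; "tau": joint torques, N m; "position": TCP position; "orientation": TCP orientation; "wrist_force": force on the tool from outside, world axes, zero at the start; "ft_torque": the same for the moment, N m; "finger_gap": finger opening in m.
Only numpy, scipy, OpenCV 4.12 (cv2) and the standard library are available. Lean on these libraries where they do the work, as an engineer would, in place of code of your own. Each camera call takes 0.05 s, during which the arm holds its last target.

TASK

Call for refills of three stock bins by pressing the white key of the call button standing in front of each, in this order: bearing rings, then hex bolts, then plain rollers. Press each key gently with the fingertips until it is all the way in (it stays in by itself). Do not push the key at the bin of balls, do not pick up or shove the call buttons, and leave the loose things around them where they are.

Things in the scene. Friction and masses are not known exactly. Their poses are not given: they have to be found in the camera images.
- bin_rings: orange plastic stock bin holding steel bearing rings (flat rings 33 mm across with an open hole); 150 mm deep (its x), 105 mm wide (its y), 75 mm high, its contents rise to about 100 mm at most; fixed to the table; its low front faces its own -x, roughly towards the robot. Origin: centre of its underside.
- bin_bolts: orange plastic stock bin holding hex-headed steel bolts (44 mm long, thin shank, wider head at one end); 150 mm deep (its x), 105 mm wide (its y), 75 mm high, its contents rise to about 100 mm at most; fixed to the table; its low front faces its own -x, roughly towards the robot. Origin: centre of its underside.
- bin_rollers: orange plastic stock bin holding plain steel rollers (smooth solid cylinders 24 mm thick, 50 mm long); 150 mm deep (its x), 105 mm wide (its y), 75 mm high, its contents rise to about 100 mm at most; fixed to the table; its low front faces its own -x, roughly towards the robot. Origin: centre of its underside.
- bin_balls: orange plastic stock bin holding black rubber balls (33 mm across); 150 mm deep (its x), 105 mm wide (its y), 75 mm high, its contents rise to about 100 mm at most; fixed to the table; its low front faces its own -x, roughly towards the robot. Origin: centre of its underside.
- puck_rings: loose round grey call-button housing, 60 mm across, 24 mm high, 0.2 kg on average, standing on the table just in front of bin_rings (its centre 120 to 135 mm from the bin's centre, along the bin's -x). All four look alike; the bin behind tells which it is. Origin: centre of its underside, z up.
- top_rings (a point): centre of the top face of the round white key (34 mm across) of puck_rings; the face stands 40 mm above the table when the key is out and 32 mm when it is fully in. The face is the top of a springy cap on the key, which gives up to 5 mm (2.5 N per mm) and springs back: a 3 N push sinks it 1.2 mm, then the key itself moves.
- key_rings (a joint): how far the key of puck_rings is pushed in, in m: 0 fully out (start), 0.008 fully in (hard stop). About 3 N moves it; it has no return spring and stays where it is left. It counts as in beyond 0.005. A press of over 30 N is too hard.
- puck_bolts: loose round grey call-button housing, 60 mm across, 24 mm high, 0.2 kg on average, standing on the table just in front of bin_bolts (its centre 120 to 135 mm from the bin's centre, along the bin's -x). All four look alike; the bin behind tells which it is. Origin: centre of its underside, z up.
- top_bolts (a point): centre of the top face of the round white key (34 mm across) of puck_bolts; the face stands 40 mm above the table when the key is out and 32 mm when it is fully in. The face is the top of a springy cap on the key, which gives up to 5 mm (2.5 N per mm) and springs back: a 3 N push sinks it 1.2 mm, then the key itself moves.
- key_bolts (a joint): how far the key of puck_bolts is pushed in, in m: 0 fully out (start), 0.008 fully in (hard stop). About 3 N moves it; it has no return spring and stays where it is left. It counts as in beyond 0.005. A press of over 30 N is too hard.
- puck_rollers: loose round grey call-button housing, 60 mm across, 24 mm high, 0.2 kg on average, standing on the table just in front of bin_rollers (its centre 120 to 135 mm from the bin's centre, along the bin's -x). All four look alike; the bin behind tells which it is. Origin: centre of its underside, z up.
- top_rollers (a point): centre of the top face of the round white key (34 mm across) of puck_rollers; the face stands 40 mm above the table when the key is out and 32 mm when it is fully in. The face is the top of a springy cap on the key, which gives up to 5 mm (2.5 N per mm) and springs back: a 3 N push sinks it 1.2 mm, then the key itself moves.
- key_rollers (a joint): how far the key of puck_rollers is pushed in, in m: 0 fully out (start), 0.008 fully in (hard stop). About 3 N moves it; it has no return spring and stays where it is left. It counts as in beyond 0.005. A press of over 30 N is too hard.
- puck_balls: loose round grey call-button housing, 60 mm across, 24 mm high, 0.2 kg on average, standing on the table just in front of bin_balls (its centre 120 to 135 mm from the bin's centre, along the bin's -x). All four look alike; the bin behind tells which it is. Origin: centre of its underside, z up.
- top_balls (a point): centre of the top face of the round white key (34 mm across) of puck_balls; the face stands 40 mm above the table when the key is out and 32 mm when it is fully in. The face is the top of a springy cap on the key, which gives up to 5 mm (2.5 N per mm) and springs back: a 3 N push sinks it 1.2 mm, then the key itself moves.
- key_balls (a joint): how far the key of puck_balls is pushed in, in m: 0 fully out (start), 0.008 fully in (hard stop). About 3 N moves it; it has no return spring and stays where it is left. It counts as in beyond 0.005. A press of over 30 N is too hard.
- threadlock: bystander, loose: small closed bottle standing upright, 24 mm across, 66 mm tall; origin under its centre.
- coupling: bystander, loose: small stepped brass pipe fitting standing upright, 28 mm across, 34 mm tall; origin under its centre.
- spare_ring: bystander, loose: single steel ring lying flat, 30 mm across, 12 mm high; origin under its centre.
- stopper: bystander, loose: tapered black rubber stopper, 28 mm across, 30 mm tall; origin under its centre.
- tape_roll: bystander, loose: cardboard-coloured roll of tape lying flat, 76 mm across, 25 mm high; origin under its centre.
- carton: bystander, loose: small pale carton 55 x 80 x 45 mm high; origin under its centre.
There are look-alikes about, which are no part of the job. What is shaped like the puck_bolts but blue, orange or yellow is not meant.

How it is judged:
By the outcome, as a careful person would: the job done as asked, in the order asked, and still so for the second after the job is handed in, with the robot touching nothing.
It also fails if it takes over 48 s, if anything falls off the work surface, if the arm or the gripper's body presses on something with over 40 N, if the wrist force passes 120 N, or if a joint passes its speed limit or range.

## Working session

There is one attempt and no reset: what is moved stays moved. The work goes in short steps, Python scripts to look and compute and a tool call to move; the robot and the scene stay as the last step left them, time stands still between calls to the robot, and variables do not carry over. Pictures are saved under pics/ and viewed, and the job is handed in when it is done.

Besides the shell and the picture viewer there is one more tool, called after "Request:" by a JSON object that holds its "api" and its "payload". drive_tool: Moves the arm, as the interface text tells. Shift numbers are shares of 0.6 m and turn numbers shares of 2 rad, none past 1 either way. Its arguments: {"type":"object","properties":{"series":{"type":"array","items":{"type":"array","items":{"type":"array","items":{"type":"number"}}}},"force":{"type":"number"}},"required":["series"]}

```bash
mkdir -p pics; cat > h.py <<'E'
import numpy as np,cv2
from rig import bot
def w(c,px,depth=None):
    K=np.array(c["camera_matrix"]);u,v=px
    if depth is None:
        ui,vi=int(round(u)),int(round(v));p=c["z_map"][max(0,vi-2):vi+3,max(0,ui-2):ui+3];p=p[p>0]
        if not p.size:return None
        depth=np.median(p)
    q=np.array([(u-K[0,2])/K[0,0],-(v-K[1,2])/K[1,1],-1])*depth
    return np.array(c["xyz"])+np.array(c["rotation"])@q
def wz(c,px,z):
    a=np.array(c["xyz"]);b=w(c,px,1.0)
    return a+(b-a)*(z-a[2])/(b[2]-a[2])
E
python3 - <<'E'
from h import *
s=bot.observe();print(s['clock'],s['position'],s['wrist_force'],s['orientation'])
for n in("scene","top"):
    c=bot.camera(n);cv2.imwrite(f"pics/{n}0.png",c["frame"]);print(n,c["xyz"],c["rotation"],c['camera_matrix'],[k for k in c])
    for q in("bin_rings","bin_bolts","bin_rollers","bin_balls","top_rings","top_bolts"):
        for d in bot.place_of(n,q):
            print(q,round(d["conf"],2),np.round(d["pixel"]),np.round(w(c,d["pixel"]),3), np.round(wz(c,d["pixel"],0.04),3))
E
```

```text
0.0 [ 0.17481453 -0.70274049  0.23012149] [ 0.11614645 -0.2132253   0.42122629] [[ 9.70407607e-01  2.41471812e-01 -6.63516726e-04]
 [ 2.41472693e-01 -9.70405211e-01  2.16013182e-03]
 [-1.22269144e-04 -2.25642952e-03 -9.99997447e-01]]
scene [1.02308979 0.22183787 0.86226681] [[-0.37034587 -0.75428179  0.54212814]
 [ 0.92885097 -0.29510173  0.22394384]
 [-0.0089338   0.58649292  0.80990508]] [[354.90780253   0.         258.43562179]
 [  0.         354.90780253 194.69020294]
 [  0.           0.           1.        ]] ['frame', 'z_map', 'camera_matrix', 'xyz', 'rotation']
bin_rings 0.91 [192. 245.] [ 0.695 -0.098  0.064] [ 0.685 -0.108  0.04 ]
bin_bolts 0.87 [270. 254.] [0.634 0.091 0.039] [0.634 0.091 0.04 ]
bin_bolts 0.68 [367. 252.] [0.531 0.322 0.024] [0.54 0.32 0.04]
bin_bolts 0.15 [138. 213.] [ 0.668 -0.268  0.078] [ 0.651 -0.292  0.04 ]
bin_rollers 0.64 [348. 291.] [0.674 0.296 0.075] [0.659 0.299 0.04 ]
bin_balls 0.73 [139. 211.] [ 0.662 -0.272  0.076] [ 0.646 -0.295  0.04 ]
top_rings 0.68 [219. 202.] [ 0.536 -0.1    0.04 ] [ 0.536 -0.1    0.04 ]
top_bolts 0.55 [271. 180.] [0.407
[... 918 characters left out ...]
05 0.04 ]
bin_balls 0.65 [336. 162.] [ 0.614 -0.314  0.06 ] [ 0.619 -0.317  0.04 ]
top_rings 0.65 [161. 158.] [0.624 0.301 0.068] [0.631 0.306 0.04 ]
top_rings 0.58 [275. 187.] [ 0.527 -0.098  0.04 ] [ 0.527 -0.098  0.04 ]
top_rings 0.42 [216. 197.] [0.49  0.11  0.042] [0.49 0.11 0.04]
top_bolts 0.63 [203. 232.] [0.367 0.152 0.041] [0.367 0.152 0.04 ]
top_bolts 0.54 [248. 218.] [ 0.42  -0.005  0.028] [ 0.418 -0.005  0.04 ]
top_bolts 0.54 [281. 153.] [ 0.648 -0.118  0.047] [ 0.65  -0.119  0.04 ]
top_bolts 0.47 [217. 199.] [0.483 0.104 0.041] [0.483 0.104 0.04 ]
top_bolts 0.43 [181. 203.] [0.469 0.232 0.042] [0.47  0.232 0.04 ]
top_bolts 0.42 [188. 255.] [0.286 0.201 0.043] [0.286 0.201 0.04 ]
```

```bash
python3 - <<'E'
import cv2
a=cv2.imread('pics/scene0.png')[120:340,90:420];cv2.imwrite('pics/sc_crop.png',cv2.resize(a,(792,528),interpolation=cv2.INTER_CUBIC))
a=cv2.imread('pics/top0.png')[110:310,120:380];cv2.imwrite('pics/top_crop.png',cv2.resize(a,(780,600),interpolation=cv2.INTER_CUBIC))
E
```

```text
(no output)
```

View pics/sc_crop.png

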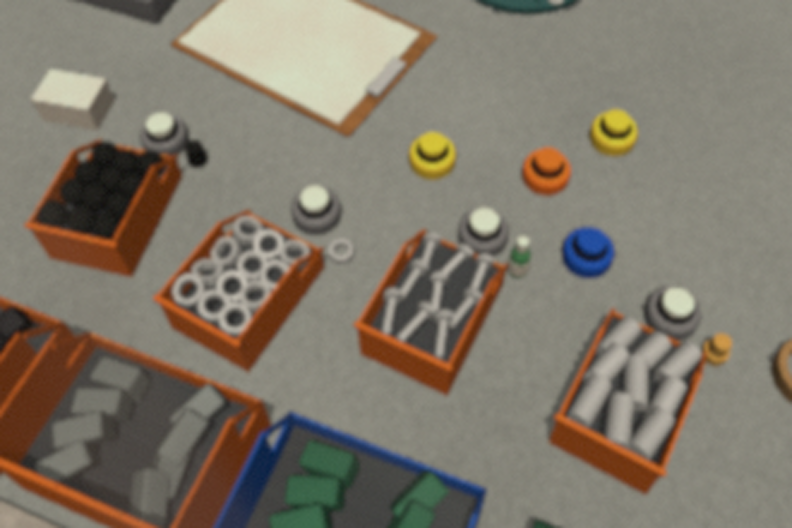

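View pics/top_crop.png

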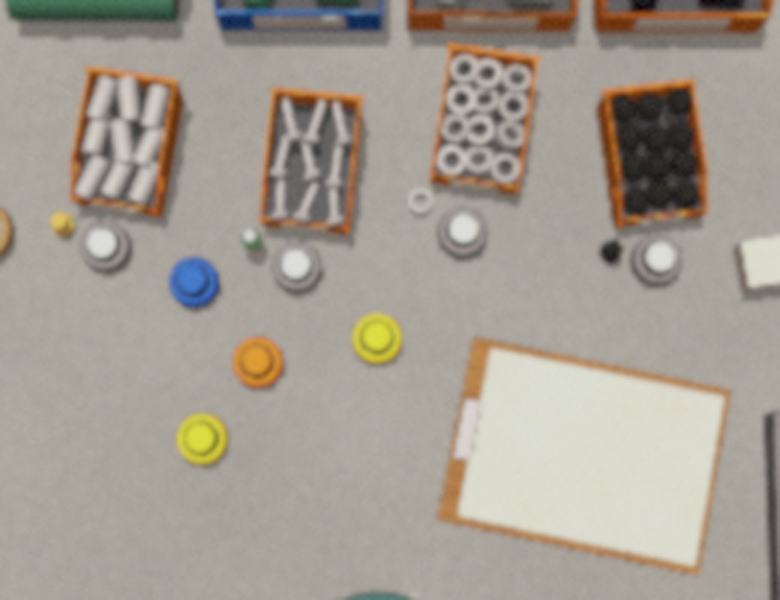

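The scene shows four bins. From left to right in the top crop they hold rollers, bolts, rings and balls. The white keys in that crop are at rollers (102,242), bolts (296,264), rings (463,229) and balls (659,257), the last of which is not to be pressed. Possible confusions are the yellow (377,337), (201,437), orange (257,360) and blue (193,280) look-alikes, the puck at the balls bin, and the loose ring at (420,200). Next I measure the white keys.

```bash
python3 - <<'E'
from h import *
seeds={'top':{'rings':(120+463/3,110+229/3),'bolts':(120+296/3,110+264/3),'rollers':(120+102/3,110+242/3)},
'scene':{'rings':(90+314/2.4,120+200/2.4),'bolts':(90+484/2.4,120+222/2.4),'rollers':(90+677/2.4,120+304/2.4)}}
for n in seeds:
    c=bot.camera(n);f=c["frame"]
    for k,(u,v) in seeds[n].items():
        u0,v0=int(u)-9,int(v)-9
        g=f[v0:v0+19,u0:u0+19].min(2)
        m=(g>(int(g.max())+120)//2).astype(np.uint8)
        N,L,S,C=cv2.connectedComponentsWithStats(m)
        l=L[9,9];px=C[l]+[u0,v0]
        print(n,k,np.round(px,1),g.max(),'area',S[l],np.round(w(c,px),4),np.round(wz(c,px,.04),4))
    for q in("top_rings","top_bolts","top_rollers"):
        for d in bot.place_of(n,q): print(q,round(d["conf"],2),np.round(d["pixel"],1),np.round(wz(c,d["pixel"],.04),3))
    if n=='top':
        u,v=(120+463/3,110+229/3);a=f[int(v)-45:int(v)+30,int(u)-45:int(u)+45];cv2.imwrite('pics/close.png',cv2.resize(a,(720,600),interpolation=cv2.INTER_CUBIC))
E
```

```text
top rings [274.1 185.5] 218 area [ 5  4 10 10 74] [ 0.5323 -0.0953  0.0419] [ 0.5326 -0.0954  0.04  ]
top bolts [218.  197.1] 220 area [ 5  4  9 10 71] [0.4898 0.1022 0.0406] [0.4899 0.1022 0.04  ]
top rollers [153.2 190.2] 219 area [ 4  5 10 10 74] [0.5132 0.3312 0.0395] [0.5131 0.3311 0.04  ]
top_rings 0.5 [275.8 183.1] [ 0.541 -0.101  0.04 ]
top_bolts 0.58 [188.5 253.4] [0.292 0.201 0.04 ]
top_bolts 0.48 [215.5 198. ] [0.487 0.111 0.04 ]
top_bolts 0.44 [246.2 221.4] [0.405 0.002 0.04 ]
top_bolts 0.43 [338.7 195.8] [ 0.497 -0.322  0.04 ]
top_bolts 0.4 [203.9 232.4] [0.365 0.149 0.04 ]
top_rollers 0.5 [155. 190.] [0.514 0.325 0.04 ]
scene rings [220.4 201.6] 190 area [ 4  3 11 10 83] [ 0.5339 -0.0968  0.0395] [ 0.5342 -0.0966  0.04  ]
scene bolts [291.6 211. ] 191 area [ 4  4 12  9 86] [0.4905 0.1004 0.0391] [0.4911 0.1006 0.04  ]
scene rollers [372.4 245. ] 190 area [  4   3  12  11 106] [0.5138 0.3286 0.0389] [0.5144 0.3285 0.04  ]
top_rings 0.52 [223.7 201.4] [ 0.53  -0.088  0.04 ]
top_bolts 0.62 [336.8 218.6] [0.47  0.223 0.04 ]
top_bolts 0.49 [348.3 169.9] [0.289 0.212 0.04 ]
top_bolts 0.47 [294.1 209.5] [0.484 0.105 0.04 ]
top_bolts 0.44 [273.5 179.1] [0.404 0.015 0.04 ]
top_bolts 0.4 [315.3 185.9] [0.383 0.137 0.04 ]
top_rollers 0.55 [371.3 245.6] [0.517 0.326 0.04 ]
```

View pics/close.png

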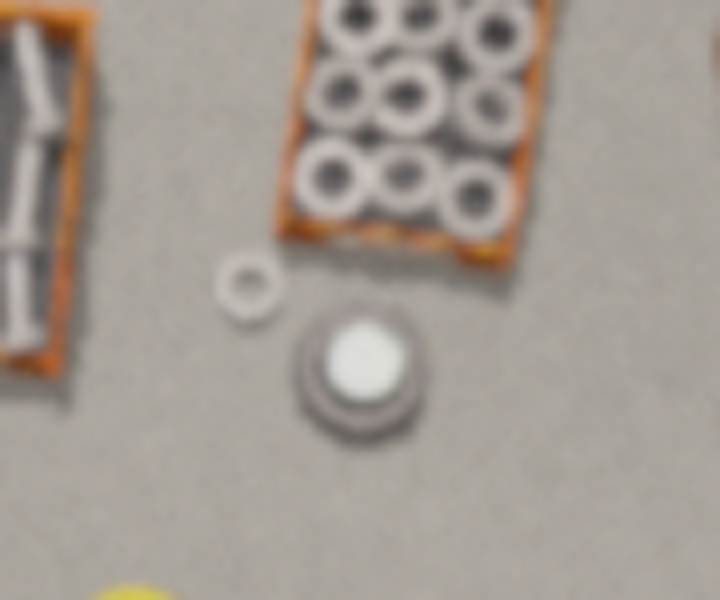

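```bash
python3 - <<'E'
from h import *
for n in("top","scene"):
    c=bot.camera(n);z=c["z_map"];K=c["camera_matrix"]
    v,u=np.mgrid[:384,:512];q=np.stack([(u-K[0,2])/K[0,0],-(v-K[1,2])/K[1,1],-np.ones_like(z)],-1)*z[...,None]
    P=q@np.array(c["rotation"]).T+np.array(c["xyz"]);ok=z>0
    for xs in [(0.1,.25),(.25,.4),(.4,.55),(.55,.75)]:
        print(n,xs,[round(float(max(P[...,2][ok&(P[...,0]>xs[0])&(P[...,0]<xs[1])&(P[...,1]>y)&(P[...,1]<y+.1)],default=-1)),3) for y in np.arange(-.8,.45,.1)])
E
```

```text
top (0.1, 0.25) [0.386, 0.61, 0.741, 0.82, 0.863, 0.857, 0.021, 0.023, 0.02, 0.014, 0.016, 0.014, 0.015]
top (0.25, 0.4) [0.054, 0.073, 0.073, 0.069, 0.02, 0.019, 0.022, 0.049, 0.051, 0.053, 0.047, 0.014, 0.016]
top (0.4, 0.55) [0.011, 0.014, 0.052, 0.058, 0.055, 0.064, 0.046, 0.052, 0.067, 0.074, 0.049, 0.055, 0.035]
top (0.55, 0.75) [0.152, 0.165, 0.164, 0.015, 0.092, 0.093, 0.089, 0.083, 0.087, 0.086, 0.087, 0.089, 0.036]
scene (0.1, 0.25) [0.339, 0.343, 0.063, 0.062, 0.009, 0.009, 0.01, 0.015, 0.015, 0.004, 0.004, 0.004, 0.004]
scene (0.25, 0.4) [0.051, 0.062, 0.062, 0.061, 0.009, 0.01, 0.015, 0.04, 0.042, 0.043, 0.043, 0.004, 0.003]
scene (0.4, 0.55) [0.006, 0.004, 0.046, 0.048, 0.044, 0.045, 0.042, 0.043, 0.058, 0.067, 0.042, 0.042, 0.027]
scene (0.55, 0.75) [0.15, 0.154, 0.154, 0.007, 0.088, 0.087, 0.077, 0.077, 0.078, 0.077, 0.081, 0.081, 0.027]
```

Request:
{"api": "drive_tool", "payload": {"series": [[[0.1, 0.1, 0, 0, 0, -0.05, 0], [0.2, 0.2, 0, 0, 0, -0.1, 0], [0.25, 0.3, 0, 0, 0, -0.16, 0], [0.3, 0.4, 0, 0, 0, -0.16, 0], [0.36, 0.5, 0, 0, 0, -0.16, 0], [0.4, 0.6, 0, 0, 0, -0.16, 0], [0.45, 0.7, 0, 0, 0, -0.16, 0], [0.5, 0.8, 0, 0, 0, -0.16, 0], [0.55, 0.9, 0, 0, 0, -0.16, 0], [0.58, 0.95, 0, 0, 0, -0.16, 0]]]}}

```text
clock: 2.45
position: [0.5016, -0.1739, 0.2317]
orientation: [[0.997, -0.076, 0.001], [-0.076, -0.997, -0.0], [0.001, 0.0, -1.0]]
wrist_force: [0.9, -0.1, -0.1]
finger_gap: -0.0002
```

Request:
{"api": "drive_tool", "payload": {"series": [[[0, 0, 0, 0, 0, 0, 0], [0.017, 0.063, 0, 0, 0, 0, 0], [0.017, 0.063, -0.1, 0, 0, 0, 0], [0.017, 0.063, -0.2, 0, 0, 0, 0], [0.017, 0.063, -0.25, 0, 0, 0, 0], [0.017, 0.063, -0.25, 0, 0, 0, 0], [0.017, 0.063, -0.25, 0, 0, 0, 0]]]}}

```text
clock: 3.32
position: [0.5117, -0.1389, 0.0824]
orientation: [[0.997, -0.077, 0.002], [-0.077, -0.997, -0.001], [0.002, 0.001, -1.0]]
wrist_force: [-0.2, 0.7, 0.1]
finger_gap: -0.0002
```

```bash
python3 - <<'E'
from h import *
s=bot.observe();print(s['clock'],s['position'],s['wrist_force'])
c=bot.camera('wrist');cv2.imwrite('pics/w1.png',c['frame'])
c=bot.camera('scene');cv2.imwrite('pics/s1.png',cv2.resize(c['frame'][120:300,110:350],(800,600),interpolation=cv2.INTER_CUBIC))
E
```

```text
3.325 [ 0.51168376 -0.1388676   0.08235346] [-0.18951111  0.69247973  0.06168743]
```

View pics/w1.png

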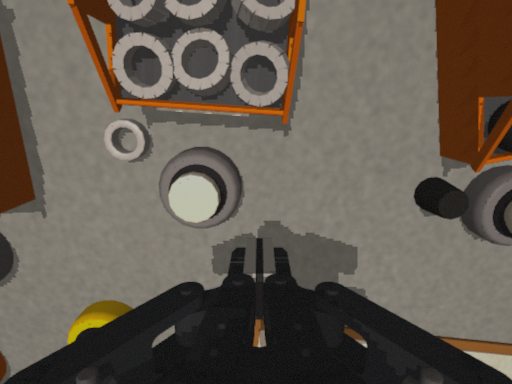

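View pics/s1.png

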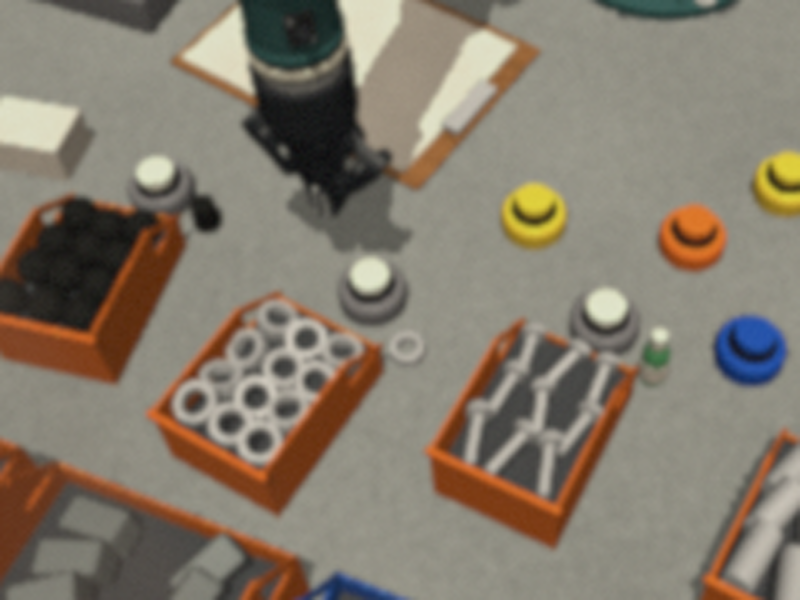

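The fingers are at about (260,250) in the wrist picture, short of the rings key at (194,196). The rings bin is directly behind that key, so the target is right. I refine the key's position with the wrist camera.

```bash
cat >> h.py <<'E'
def keyw(seed,r=45):
    c=bot.camera('wrist');f=c['frame'];u0,v0=max(0,int(seed[0])-r),max(0,int(seed[1])-r)
    g=f[v0:v0+2*r,u0:u0+2*r].min(2);m=(g>165).astype(np.uint8)
    N,L,S,C=cv2.connectedComponentsWithStats(m);l=1+S[1:,4].argmax();px=C[l]+[u0,v0]
    return px,S[l],w(c,px),wz(c,px,.04)
E
python3 - <<'E'
from h import *
print(keyw((194,196)));s=bot.observe();print(s['position'])
E
```

```text
(array([193.42608173, 198.50240385]), array([  21,   25,   48,   46, 1664], dtype=int32), array([ 0.5326347 , -0.09672876,  0.0396216 ]), array([ 0.53274505, -0.09682483,  0.04      ]))
[ 0.51212017 -0.13846432  0.08298368]
```

Request:
{"api": "drive_tool", "payload": {"series": [[[0.02, 0.035, 0, 0, 0, 0, 0], [0.0345, 0.07, 0, 0, 0, 0, 0], [0.0345, 0.07, -0.03, 0, 0, 0, 0], [0.0345, 0.07, -0.055, 0, 0, 0, 0], [0.0345, 0.07, -0.055, 0, 0, 0, 0], [0.0345, 0.07, -0.055, 0, 0, 0, 0]]]}}

```text
clock: 4.22
position: [0.5316, -0.0964, 0.0486]
orientation: [[0.997, -0.077, 0.0], [-0.077, -0.997, -0.0], [0.0, 0.0, -1.0]]
wrist_force: [-0.9, -0.5, 0.0]
finger_gap: -0.0001
```

Request:
{"api": "drive_tool", "payload": {"series": [[[0, 0, -0.008, 0, 0, 0, 0], [0, 0, -0.012, 0, 0, 0, 0], [0, 0, -0.016, 0, 0, 0, 0], [0, 0, -0.019, 0, 0, 0, 0], [0, 0, -0.022, 0, 0, 0, 0], [0, 0, -0.025, 0, 0, 0, 0], [0, 0, -0.028, 0, 0, 0, 0], [0, 0, -0.03, 0, 0, 0, 0], [0, 0, -0.03, 0, 0, 0, 0]]]}}

```text
clock: 5.35
position: [0.5317, -0.0959, 0.0303]
orientation: [[0.997, -0.076, 0.0], [-0.076, -0.997, -0.0], [0.0, 0.0, -1.0]]
wrist_force: [-0.8, -0.3, 4.1]
finger_gap: 0.0002
```

Request:
{"api": "drive_tool", "payload": {"series": [[[0, 0, -0.0015, 0, 0, 0, 0], [0, 0, -0.0025, 0, 0, 0, 0], [0, 0, -0.0025, 0, 0, 0, 0]]]}}

```text
clock: 5.72
position: [0.5317, -0.096, 0.0292]
orientation: [[0.997, -0.076, 0.0], [-0.076, -0.997, -0.0], [0.0, 0.0, -1.0]]
wrist_force: [-0.8, -0.2, 6.2]
finger_gap: -0.0003
```

Request:
{"api": "drive_tool", "payload": {"series": [[[0, 0, 0.03, 0, 0, 0, 0], [0, 0, 0.1, 0, 0, 0, 0], [0, 0, 0.2, 0, 0, 0, 0], [-0.07, 0.1, 0.2, 0, 0, 0, 0], [-0.12, 0.2, 0.2, 0, 0, 0, 0], [-0.12, 0.3, 0.2, 0, 0, 0, 0], [-0.12, 0.33, 0.15, 0, 0, 0, 0], [-0.12, 0.33, 0.1, 0, 0, 0, 0], [-0.12, 0.33, 0.1, 0, 0, 0, 0]]]}}

```text
clock: 6.85
position: [0.4579, 0.1024, 0.0879]
orientation: [[0.997, -0.075, -0.004], [-0.075, -0.997, -0.001], [-0.004, 0.001, -1.0]]
wrist_force: [0.0, -0.2, 0.1]
finger_gap: -0.0002
```

```bash
python3 - <<'E'
from h import *
s=bot.observe();print(s['clock'],s['position'],s['wrist_force'])
c=bot.camera('wrist');cv2.imwrite('pics/w2.png',c['frame'])
c=bot.camera('scene');cv2.imwrite('pics/s2.png',cv2.resize(c['frame'][120:300,150:390],(800,600),interpolation=cv2.INTER_CUBIC))
print(w(c,(220,203)),w(c,(221,204)))
E
```

```text
6.85 [0.45793826 0.10237683 0.08787923] [ 0.0005729  -0.19398982  0.07665755]
[ 0.53322408 -0.09939922  0.03024566] [ 0.53563752 -0.09505366  0.03079938]
```

View pics/w2.png

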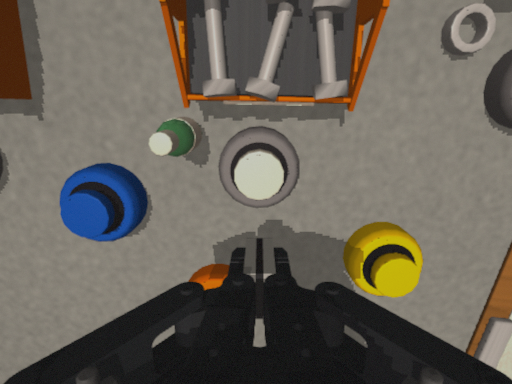

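View pics/s2.png

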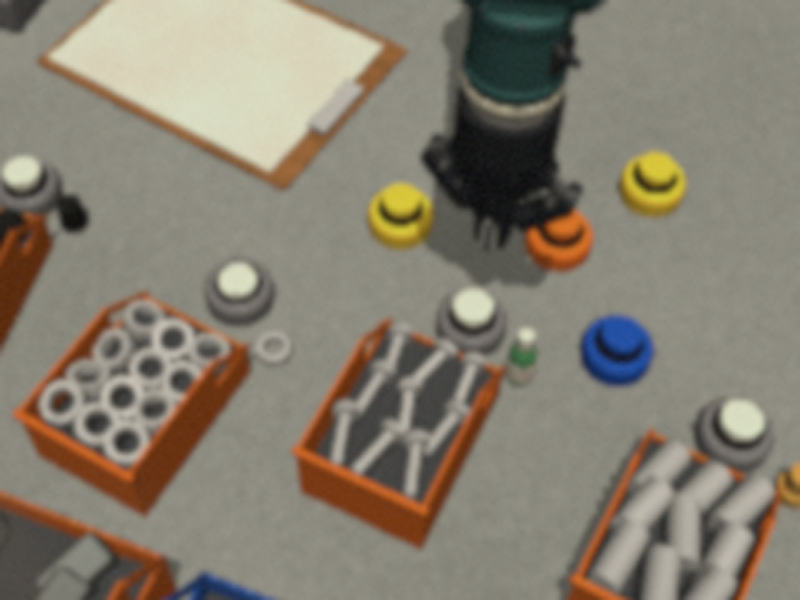

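Rings key face is now at about 0.031 m, so it is in. The wrist view shows the bolts key at (259,175) with the green bottle beside it at (172,140). I check the gripper's width against the bottle before pressing.

```bash
python3 - <<'E'
from h import *
s=bot.observe()
px,S,a,b=keyw((259,175));print(px,S,a,b,s['position'])
c=bot.camera('wrist');z=c['z_map'];K=c['camera_matrix'];v,u=np.mgrid[:384,:512]
q=np.stack([(u-K[0,2])/K[0,0],-(v-K[1,2])/K[1,1],-np.ones_like(z)],-1)*z[...,None]
P=q@np.array(c["rotation"]).T+np.array(c["xyz"])
T=(P-s['position'])@np.array(s['orientation'])
m=(z>0)&(P[...,2]>0.08)&(np.abs(T[...,0])<.06)
for lo in range(-90,10,10):
    k=m&(T[...,2]*1000>=lo)&(T[...,2]*1000<lo+10)
    if k.any():print(lo,k.sum(),np.round([T[k][:,0].min(),T[k][:,0].max(),T[k][:,1].min(),T[k][:,1].max()],3))
print('bottle',w(c,(160,145)),w(c,(185,135)))
for d in bot.place_of('wrist','threadlock')[:2]:print(d,wz(c,d['pixel'],0))
E
```

```text
[257.64042303 177.38719154] [  21   24   47   47 1702] [0.48939842 0.10052026 0.0397876 ] [0.48944867 0.10051552 0.04      ] [0.45964833 0.10173356 0.08943103]
-90 9774 [ 0.003  0.019 -0.062  0.062]
-80 9628 [-0.008  0.018 -0.057  0.057]
-70 5056 [-0.009  0.018 -0.049  0.049]
-60 5919 [-0.012  0.015 -0.041  0.041]
-50 1943 [-0.012  0.014 -0.033  0.033]
-40 822 [-0.011  0.012 -0.013  0.014]
-30 669 [ 0.006  0.012 -0.014  0.014]
-20 529 [ 0.006  0.012 -0.014  0.014]
-10 205 [ 0.006  0.012 -0.013  0.013]
bottle [0.51870941 0.15270152 0.06589675] [0.52131573 0.14399714 0.04193053]
{'pixel': [186.6, 136.7], 'conf': 0.84} [0.5168906 0.1535101 0.       ]
```

Request:
{"api": "drive_tool", "payload": {"series": [[[0.025, -0.002, 0, 0, 0, 0, 0], [0.05, -0.002, 0, 0, 0, 0, 0], [0.05, -0.002, -0.035, 0, 0, 0, 0], [0.05, -0.002, -0.067, 0, 0, 0, 0], [0.05, -0.002, -0.067, 0, 0, 0, 0], [0.05, -0.002, -0.067, 0, 0, 0, 0]]]}}

```text
clock: 7.85
position: [0.4906, 0.1009, 0.049]
orientation: [[0.997, -0.076, 0.001], [-0.076, -0.997, 0.0], [0.001, -0.0, -1.0]]
wrist_force: [-0.3, -0.3, -0.1]
finger_gap: 0.0001
```

Next target is z ≈ 0.029, a drop of 0.020 (−0.0335).

Request:
{"api": "drive_tool", "payload": {"series": [[[0, 0, -0.008, 0, 0, 0, 0], [0, 0, -0.012, 0, 0, 0, 0], [0, 0, -0.016, 0, 0, 0, 0], [0, 0, -0.02, 0, 0, 0, 0], [0, 0, -0.023, 0, 0, 0, 0], [0, 0, -0.026, 0, 0, 0, 0], [0, 0, -0.029, 0, 0, 0, 0], [0, 0, -0.032, 0, 0, 0, 0], [0, 0, -0.033, 0, 0, 0, 0], [0, 0, -0.033, 0, 0, 0, 0]]]}}

```text
clock: 9.1
position: [0.4898, 0.101, 0.0291]
orientation: [[0.997, -0.076, 0.0], [-0.076, -0.997, 0.0], [0.0, -0.0, -1.0]]
wrist_force: [-1.2, -0.1, 7.6]
finger_gap: 0.0001
```

Request:
{"api": "drive_tool", "payload": {"series": [[[0, 0, 0.03, 0, 0, 0, 0], [0, 0, 0.1, 0, 0, 0, 0], [0, 0, 0.2, 0, 0, 0, 0], [-0.02, 0.1, 0.2, 0, 0, 0, 0], [-0.02, 0.2, 0.2, 0, 0, 0, 0], [-0.02, 0.3, 0.2, 0, 0, 0, 0], [-0.02, 0.38, 0.15, 0, 0, 0, 0], [-0.02, 0.38, 0.1, 0, 0, 0, 0], [-0.02, 0.38, 0.1, 0, 0, 0, 0], [-0.02, 0.38, 0.1, 0, 0, 0, 0]]]}}

```text
clock: 10.35
position: [0.478, 0.3278, 0.0891]
orientation: [[0.997, -0.078, 0.0], [-0.078, -0.997, -0.001], [0.0, 0.001, -1.0]]
wrist_force: [0.2, 0.1, 0.7]
finger_gap: 0.0002
```

```bash
python3 - <<'E'
from h import *
c=bot.camera('wrist');cv2.imwrite('pics/w3.png',c['frame'])
px,S,a,b=keyw((259,175),60);s=bot.observe();print(px,S,a,b,s['position'],s['clock'])
for d in bot.place_of('wrist','coupling')[:2]:print(d,wz(c,d['pixel'],0))
c=bot.camera('scene')
for p in((291,212),(292,213),(220,203)):print(w(c,p))
E
```

```text
[253.83708839 170.81802426] [  32   33   47   47 1731] [0.51284833 0.32894853 0.03999322] [0.51284977 0.32894829 0.04      ] [0.47858718 0.32820634 0.08995796] 10.45
{'pixel': [182.9, 129.4], 'conf': 0.76} [0.54039159 0.38141446 0.        ]
[0.48889264 0.09869425 0.03091085]
[0.49075978 0.10228881 0.03049226]
[ 0.5335823  -0.09916431  0.03085409]
```

View pics/w3.png

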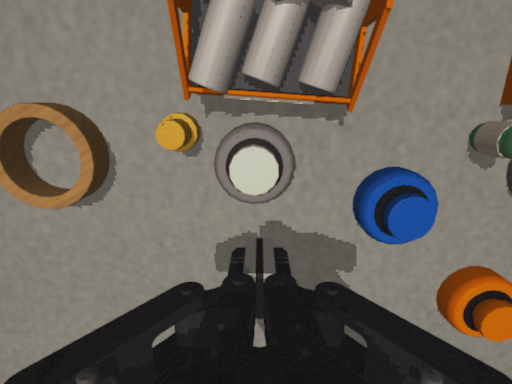

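The bolts key face is at 0.0307 m, so it is in. The wrist view shows the rollers key at (254,170) in front of the bin of smooth cylinders. The brass fitting at (178,132) is clear. I need to move +0.0345 in x, +0.001 in y and −0.041 in z.

Request:
{"api": "drive_tool", "payload": {"series": [[[0.03, 0.001, 0, 0, 0, 0, 0], [0.058, 0.001, 0, 0, 0, 0, 0], [0.058, 0.001, -0.035, 0, 0, 0, 0], [0.058, 0.001, -0.067, 0, 0, 0, 0], [0.058, 0.001, -0.067, 0, 0, 0, 0], [0.058, 0.001, -0.067, 0, 0, 0, 0]]]}}

```text
clock: 11.3
position: [0.5126, 0.3296, 0.0486]
orientation: [[0.997, -0.076, -0.0], [-0.076, -0.997, -0.0], [-0.0, 0.0, -1.0]]
wrist_force: [-0.3, 0.3, -0.8]
finger_gap: -0.0001
```

Request:
{"api": "drive_tool", "payload": {"series": [[[0, 0, -0.008, 0, 0, 0, 0], [0, 0, -0.012, 0, 0, 0, 0], [0, 0, -0.016, 0, 0, 0, 0], [0, 0, -0.02, 0, 0, 0, 0], [0, 0, -0.023, 0, 0, 0, 0], [0, 0, -0.026, 0, 0, 0, 0], [0, 0, -0.029, 0, 0, 0, 0], [0, 0, -0.032, 0, 0, 0, 0], [0, 0, -0.033, 0, 0, 0, 0], [0, 0, -0.033, 0, 0, 0, 0]]]}}

```text
clock: 12.55
position: [0.5125, 0.3297, 0.0293]
orientation: [[0.997, -0.076, 0.0], [-0.076, -0.997, 0.0], [0.0, -0.0, -1.0]]
wrist_force: [-1.9, -0.3, 7.4]
finger_gap: 0.0001
```

Request:
{"api": "drive_tool", "payload": {"series": [[[0, 0, 0.03, 0, 0, 0, 0], [0, 0, 0.1, 0, 0, 0, 0], [0, 0, 0.2, 0, 0, 0, 0], [-0.1, 0, 0.25, 0, 0, 0, 0], [-0.1, 0, 0.25, 0, 0, 0, 0], [-0.1, 0, 0.25, 0, 0, 0, 0]]]}}

```text
clock: 13.3
position: [0.4523, 0.3295, 0.1794]
orientation: [[0.997, -0.075, 0.001], [-0.075, -0.997, 0.0], [0.001, -0.001, -1.0]]
wrist_force: [0.4, -0.4, -0.7]
finger_gap: -0.0001
```

```bash
python3 - <<'E'
from h import *
s=bot.observe();print(s['clock'],s['position'],s['wrist_force'])
c=bot.camera('wrist');f=c['frame']
m=(f.min(2)>165).astype(np.uint8);N,L,S,C=cv2.connectedComponentsWithStats(m)
for i in range(1,N):
    if S[i,4]>300:print('wrist',C[i],S[i],w(c,C[i]))
c=bot.camera('scene');cv2.imwrite('pics/s4.png',cv2.resize(c['frame'][120:340,90:420],(792,528),interpolation=cv2.INTER_CUBIC))
for p in((220,203),(291,212),(372,247),(157,175)):print(w(c,p))
c=bot.camera('top')
for p in((274,186),(218,198),(153,191)):print(w(c,p))
E
```

```text
13.3 [0.45228126 0.32954537 0.17938053] [ 0.36815444 -0.37897761 -0.69020858]
wrist [255.0419092  122.28288708] [239 106  33  34 859] [0.51274517 0.32892634 0.03185513]
[ 0.53376019 -0.09904765  0.03115624]
[0.4887387  0.09865876 0.03067126]
[0.51507848 0.32979713 0.0308904 ]
[ 0.51271545 -0.31806391  0.03519719]
[ 0.53262961 -0.09550553  0.03085626]
[0.48761705 0.10231327 0.03489488]
[0.51177633 0.33314405 0.03199379]
```

View pics/s4.png

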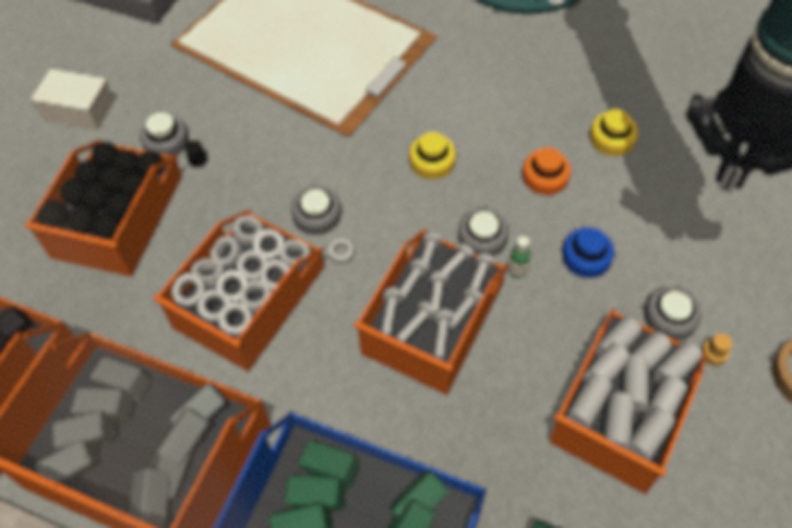

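```bash
python3 - <<'E'
from h import *
c=bot.camera('top')
for p in((274,186),(218,198),(218,197),(217,197),(153,191),(339,195)):print(p,np.round(w(c,p),4))
c=bot.camera('scene')
for p in((291,212),(292,214),(157,174)):print(p,np.round(w(c,p),4))
print(bot.finish_job())
E
```

```text
(274, 186) [ 0.5323 -0.0954  0.0327]
(218, 198) [0.4879 0.1024 0.0333]
(218, 197) [0.4916 0.1025 0.0327]
(217, 197) [0.4914 0.106  0.0334]
(153, 191) [0.5113 0.3326 0.0348]
(339, 195) [ 0.5002 -0.3236  0.0398]
(291, 212) [0.4887 0.0986 0.0306]
(292, 214) [0.4938 0.1033 0.0304]
(157, 174) [ 0.5104 -0.319   0.0369]
the job is handed in; nothing more can be done
None
```

I pressed the three call keys in the order asked, rings, then bolts, then rollers, with closed fingertips, and handed the job in at about 13.5 s of the 48 s allowed.

- **Keys pressed:** The last push on each key was 6 to 8 N. From the tip height, each key was at its hard stop. After pressing, the scene camera put the key faces at about 31 mm (they stood at about 40 mm before).
- **Balls key:** I did not press it. It read 39.8 mm from the top camera. Two single-point scene-camera readings gave 35 and 37 mm, but those points were picked by eye and may lie off the face.
- **Disagreements:** The top camera's depth is noisy. It read 34.9 mm once for the bolts key, then about 33 mm, and 32 to 35 mm for the rollers key. The wrist camera gave 31.9 mm for the rollers key.
- **Surroundings:** The last scene picture shows the call buttons and the loose things in view where they were. The gripper was retracted and clear of everything.

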